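# Take the gem jar out of the locking stone case to the scale and lock the case again

## Task

A customer wants the little round gem jar from the sloping stone case weighed. Press the cover's release tab down and, keeping it pressed, slide the clear cover up its rails until it is fully open; take the jar out and stand it gently, upright, in the middle of the weighing platform of the open pocket scale beside the case, then slide the cover fully home so that its tab springs up and locks. Leave the two polished stones in the case and everything else on the table where they are.

Things in the scene. Friction and masses are not known exactly. Their poses are not given: they have to be found in the camera images.
- case: Sloping stone case, fixed: a black tray 140 mm up the slope, 248 mm wide, on a low stand, standing sideways: its low front edge looks to the robot's left. Origin on the table under the stand; x level from the low front to the high back, y left, z up. The tray rises 30 degrees to the back: up the slope u = (0.866, 0, 0.5), off the slope n = (-0.5, 0, 0.866) in this frame. It spans x -80 to 80, y -124 to 124 mm, 140 mm high.
- floor_front (a point): On the case's grippy felt floor, middle of its front end (at the foot of the front wall). The floor runs 128 mm up the slope and 117 mm to either side; the walls rise 37 mm off it. Two dividers 8 mm high, 33 mm left and right of the middle, make three compartments. The jar and two stones lie one in each, in any order, centres 25 mm up the slope from here, about 66 mm apart.
- rail_left (a point): Top of the left rail's lip where it is notched for the latch rod; the right rail is its mirror image. The aluminium lips cover the outer 13 mm of the case's width on both sides, their tops 55 mm off the felt floor.
- cover (a joint): Clear cover sliding up the slope on the rails: 0 = home and locked, grows along u to 0.088 m = fully open (it then bares the lower 90 mm of the floor and sticks out behind to x = +120, z = 171 mm of the case). It stays where it is left; sliding takes 1 to 4 N. When home, a latch rod stands in notches of both lips, so it moves only with the tab pressed. Top 41 mm off the felt.
- tab (a joint): Spring-loaded release tab carried by the cover: 0 = up, grows as it is pressed square to the slope (along -n) to its stop at 0.007 m; 2 N at the start, 5 N at the stop. From 5 mm down the latch rod is clear of the notches. With the cover away from home the rail lips hold the tab 5 mm down; with the cover home and nothing on it, it springs up by itself.
- tab_pad (a point): Middle of the black tab's thumb pad, on its top, at the cover's low end; moves with cover and tab; x up the slope, y left, z off the slope. The pad is 48 mm wide (y), 35 mm long (x -17.5 to +17.5), between two cross ridges 7 mm higher and 5.5 mm thick, open at the sides: a finger pressing on the pad pushes the cover open by the upper ridge and shut by the lower one.
- jar: Gem jar to be weighed: round, black with a clear snap top, 33 mm in diameter, 22 mm high, 18 to 33 g. The only jar on the work area; at the start it stands tilted with the case's floor. Origin: centre of its underside, z = its axis.
- brown_stone: Polished palm stone, 48 x 35 x 24 mm (long side up the slope), in another compartment of the case; leave it. Origin: centre of its underside.
- pink_stone: Polished palm stone, 46 x 33 x 21 mm (long side up the slope), in another compartment of the case; leave it. Origin: centre of its underside.
- scale: Pocket scale, 138 mm (x) by 80 mm (y), fixed, its front to -x; the top of its body, with the weighing platform, is 30 mm above the table. Its flip-up cover stands open at the back (hinge at x = +66 mm, 130 mm long, leaning back about 28 degrees, top about 150 mm above the table). Origin: on the table under its middle.
- pan (a point): Middle of the scale's weighing platform, on its top face.
- loupe: Folding loupe, 25 x 45 x 14 mm, lying loose in front of the case; leave it. Origin: centre of its underside.
- scoop: Brass bead scoop, 46 x 98 x 15 mm, lying loose in front of the scale; leave it. Origin: centre of its underside.
- green_stone: Polished dark green palm stone, 48 x 48 x 20 mm, lying loose on the table beside the scale; leave it. Origin: centre of its underside.
- stone_card: Card of small stones, 100 x 150 x 9 mm, lying loose at the left; leave it. Origin: centre of its underside.
- tweezers: Gem tweezers, 15 x 167 x 8 mm, lying loose at the right; leave them. Origin: centre of the underside.
- marker: Marker pen, 17 x 135 x 16 mm, lying loose at the left; leave it. Origin: centre of its underside.

How it is judged:
By the outcome, as a careful person would: the job done as asked, in the order asked, and still so for the second after the job is handed in, with the robot touching nothing.
It also fails if it takes over 67 s, if anything falls off the work surface, if the arm or the gripper's body presses on something with over 40 N, if the wrist force passes 120 N, or if a joint passes its speed limit or range.

## Robot

A 6-joint arm with a two-finger parallel gripper is mounted at the origin on a cart in front of the work surface, level with it; the furniture and walls round the work are solid. World frame = base frame: x ahead of the robot, y to its left, z up, the work surface at z = 0. Lengths are in mm, angles in rad, forces in N, time in s.
With the tool pointing down it reaches from about 375 to 900 mm from the base axis. Payload 3.1 kg.
Tool frame: the origin (TCP) lies on the centre line of the jaws, within the pads' length; the fingertips stand 22 mm ahead of it and the grasp point (between the pads) lies 3 mm ahead of it (manip.tip_reach is the distance from the TCP to the fingertips, in mm); y points along the fingers, z is the direction in which the jaws open and shut, and the axes are right-handed (so a half turn about y gives the same grasp; the last joint's range is limited). The gripper opens to 87 mm and grips with 3 to 60 N. Pads are 19 mm wide; open, the fingers measure 117 mm over their backs; the gripper's body (75 mm by 190 mm) begins 51 mm behind the grasp point.
Start: joints at [1.113, 0.527, 1.433, -0, 1.181, -0.178], TCP at [171.961, 600.855, 244.548] pointing down, gripper open.
Joint ranges: [-3.08, 3.08], [-0.75, 2.2], [0.22, 2.44], [-1.43, 4.57], [0, 2.65], [-2.85, 2.85]. Speed limits (rad/s): [2.79, 2.79, 3.14, 3.14, 3.14, 3.14].

## Interface

Orientations are given as a 3x3 rotation matrix whose columns are the frame's x, y, z axes.
In Python, from station import manip gives the robot as it stands. Calls block until the motion is done:
- manip.move_to(position, orientation): joint-space move of the TCP to a pose.
- manip.move_straight(position, rot=None, vel=150, f_stop=None): straight line of the TCP; rot=None keeps the orientation; vel is the mean speed in mm/s. With f_stop (N) it stops when the force on the tool has changed by that much, and returns True; else False.
- manip.move_j(angles): joint-space move.
- manip.gripper_to(opening, grip_force=None): finger opening in mm; grip_force is the grip in N (None keeps the last); returns when the fingers have stopped.
- manip.hold(seconds).
- manip.solve_ik(position, orientation): joint angles nearest the present ones, or None.
- manip.grab_frame(name): name is "scene" or "top" or "wrist"; returns a dict with "frame" (420x560x3 uint8, red, green, blue), "fx", "fy", "cx", "cy" (pixels), "dist_coeffs" ([k1, k2, p1, p2, k3] as OpenCV has them; the pictures are not rectified), "rvec" (rotation vector, rad) and "tvec" (3), from world to camera coordinates, as OpenCV has them. Camera axes: x right, y down, z forward; pixel columns grow to the right and rows downward; lengths in mm; the calibration is good to about 2 mm. A picture is of the moment at which its call begins. There is no depth.
A pose or a line that the arm cannot do raises manip.IKError and nothing moves.
- manip.finish_job(): hands the job in, once; it reports no verdict.
Readings, each from a call of its own:
- manip.get_time_s(): time.
- manip.get_joint_positions(): joint angles.
- manip.get_qvel(): joint speeds.
- manip.get_effort(): joint torques, N m.
- manip.get_position(): TCP position.
- manip.get_tcp_rot(): TCP orientation.
- manip.get_contact_force(): force on the tool from outside, world axes, zero at the start.
- manip.get_ft_torque(): the same for the moment, N m.
- manip.get_grip_width(): finger opening in mm.
Only numpy, scipy, OpenCV 4.12 (cv2) and the standard library are available. Lean on these libraries where they do the work, as an engineer would, in place of code of your own. Each camera call takes 0.05 s, during which the arm holds its last target.

## Working session

There is one attempt and no reset: what is moved stays moved. The work goes in short steps, each a Python script; the robot and the scene stay as the last script left them, time stands still between calls to the robot, and variables do not carry over. Pictures are saved under pics/ and viewed, and the job is handed in when it is done.

```bash
ls; mkdir -p pics
cat > h.py <<'E'
import numpy as np, cv2
from station import manip
def grab(n,fn=None):
    d=manip.grab_frame(n)
    if fn: cv2.imwrite('pics/'+fn+'.png',d['frame'][:,:,::-1])
    return d
def K(d): return np.array([[d['fx'],0,d['cx']],[0,d['fy'],d['cy']],[0,0,1.]])
def ray(d,uv):
    p=cv2.undistortPoints(np.array([[uv]],float),K(d),np.array(d['dist_coeffs'],float))[0,0]
    R=cv2.Rodrigues(np.array(d['rvec'],float))[0]; t=np.array(d['tvec'],float).ravel()
    o=-R.T@t; v=R.T@np.array([p[0],p[1],1]); return o,v/np.linalg.norm(v)
def onz(d,uv,z):
    o,v=ray(d,uv); return o+v*(z-o[2])/v[2]
def tri(rays):
    A=np.zeros((3,3));b=np.zeros(3)
    for o,v in rays:
        P=np.eye(3)-np.outer(v,v);A+=P;b+=P@o
    x=np.linalg.solve(A,b)
    return x,[np.linalg.norm((np.eye(3)-np.outer(v,v))@(x-o)) for o,v in rays]
def proj(d,p):
    return cv2.projectPoints(np.array(p,float).reshape(-1,3),np.array(d['rvec'],float),np.array(d['tvec'],float),K(d),np.array(d['dist_coeffs'],float))[0].reshape(-1,2)
E
python3 - <<'E'
from h import *
import pickle
for n in ['scene','top','wrist']:
    d=grab(n,n+'0'); pickle.dump(d,open(n+'0.pkl','wb'))
    print(n,ray(d,(280,210)))
print(manip.get_time_s(),manip.get_position(),manip.get_tcp_rot())
E
```

```text
pics
scene (array([ -59.96141577, -794.3056223 ,  984.41713481]), array([ 0.41812361,  0.60764078, -0.67523724]))
top (array([ 397.56611978,  -20.02923416, 1246.76284206]), array([ 0.10824056, -0.02145103, -0.99389327]))
wrist (array([108.69906923, 618.90781699, 382.24330974]), array([ 0.22597574, -0.07790106, -0.97101307]))
0.15 [171.7300232  600.42074061 243.8214768 ] [[ 9.61394613e-01 -7.11339951e-04  2.75172478e-01]
 [-2.75173251e-01 -1.45318139e-03  9.61393556e-01]
 [-2.84002121e-04 -9.99998691e-01 -1.59282249e-03]]
```

View pics/scene0.png

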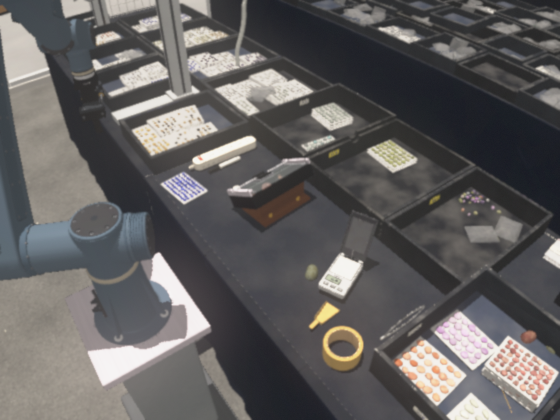

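View pics/top0.png

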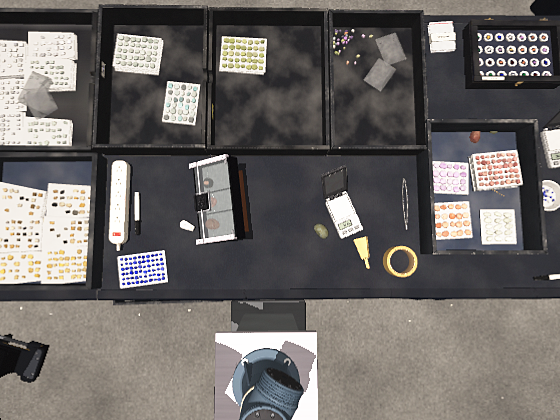

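View pics/wrist0.png

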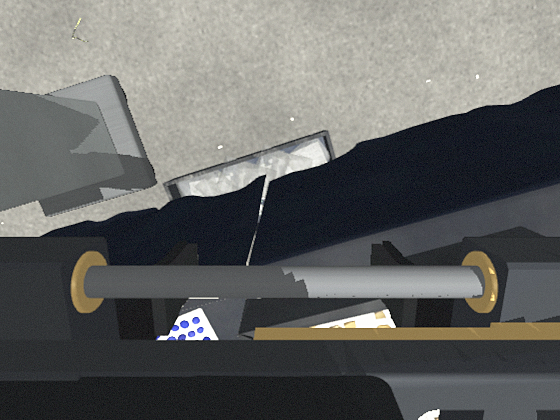

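Run:
```python
import cv2
t=cv2.imread('pics/top0.png'); 
cv2.imwrite('pics/z1.png',cv2.resize(t[140:260,170:270],None,fx=6,fy=5,interpolation=cv2.INTER_CUBIC)[:600])
cv2.imwrite('pics/z2.png',cv2.resize(t[155:280,300:420],None,fx=5,fy=4.8,interpolation=cv2.INTER_CUBIC))
s=cv2.imread('pics/scene0.png')
cv2.imwrite('pics/z3.png',cv2.resize(s[140:240,215:325],None,fx=6,fy=6,interpolation=cv2.INTER_CUBIC))
```

```text
(no output)
```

View pics/z1.png

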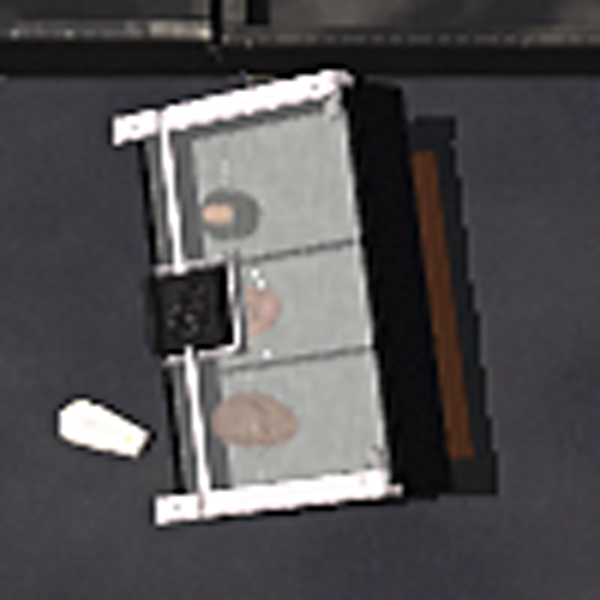

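View pics/z2.png

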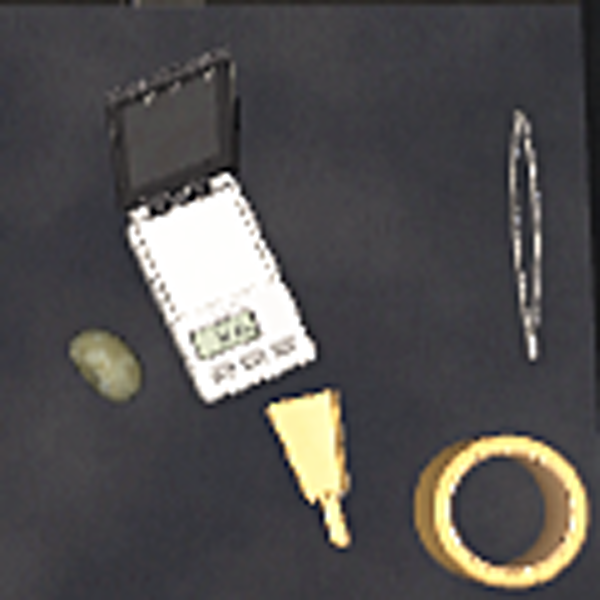

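View pics/z3.png

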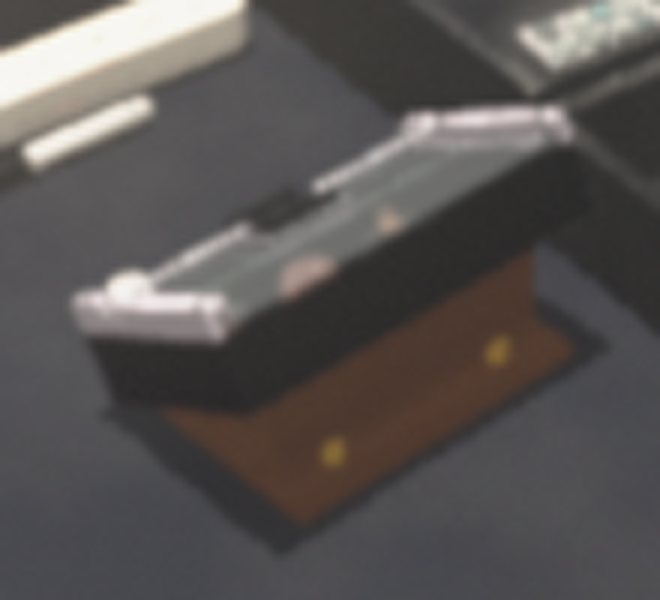

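Run:
```python
from h import *
import pickle
T=pickle.load(open('top0.pkl','rb'));S=pickle.load(open('scene0.pkl','rb'));W=pickle.load(open('wrist0.pkl','rb'))
P=dict(farlow=((189.5,165.5),(284,160)),farhigh=((228,156),(310,160)),nearlow=((196.5,242),(228.3,191.7)),nearhigh=((235.5,238),(252,194)))
for k,(a,b) in P.items(): x,e=tri([ray(T,a),ray(S,b)]); print(k,x.round(1),np.round(e,1))
p=manip.get_position();R=manip.get_tcp_rot()
for q in [(0,0,0),(0,22,0),(0,3,43),(0,3,-43),(50,22,0),(-50,22,0)]: print(q,proj(W,p+R@np.array(q)))
print('scale front/back', [onz(T,uv,30).round(1) for uv in [(300+205/5,155+400/4.8),(300+318/5,155+358/4.8),(300+130/5,155+235/4.8),(300+235/5,155+180/4.8)]])
Rw=cv2.Rodrigues(W['rvec'])[0];print((R.T@Rw.T).round(3))
```

```text
farlow [666.  232.3  68.3] [1.7 1.7]
farhigh [678.9 106.2 136.4] [1.8 1.8]
nearlow [429.3 209.2  59.1] [0. 0.]
nearhigh [440.9  82.7 129.8] [2.7 2.7]
(0, 0, 0) [[283.38439573 280.18486197]]
(0, 22, 0) [[283.43551361 260.95265276]]
(0, 3, 43) [[379.67676775 277.19645212]]
(0, 3, -43) [[187.09582154 277.28481969]]
(50, 22, 0) [[283.49973597 348.12737836]]
(-50, 22, 0) [[283.36149393 160.34004459]]
scale front/back [array([ 440.1, -237.8,   30. ]), array([ 467.4, -309.9,   30. ]), array([ 549.1, -192.3,   30. ]), array([ 585.7, -260. ,   30. ])]
[[ 0.     0.969  0.245]
 [-0.    -0.245  0.969]
 [ 1.    -0.     0.   ]]
```

```bash
cat >> h.py <<'E'
ths=np.deg2rad
def caseframe(a): # a: angle of yc from world x
    yc=np.array([np.cos(a),np.sin(a),0]); xc=np.array([np.sin(a),-np.cos(a),0]); z=np.array([0,0,1.])
    u=.866025*xc+.5*z; n=-.5*xc+.866025*z
    return xc,yc,u,n
def toolR(y,z): # columns
    return np.column_stack([np.cross(y,z),y,z])
E
python3 - <<'E'
from h import *
xc,yc,u,n=caseframe(0.097)
ff=np.array([550.8,188.2,20])
for s in (1,-1):
    R=toolR(-n,s*yc)
    for nm,uu,yy,nn in [('tab',5,0,50+22),('tabopen',95,0,72),('tabopenup',95,0,110),('jar',25,66,32),('jarup',25,66,130)]:
        p=ff+u*uu+yc*yy+n*nn; q=manip.solve_ik(p,R); print(s,nm,p.round(),None if q is None else np.round(q,2))
    xs=np.array([.92,.389,0]);xs/=np.linalg.norm(xs);ys=np.array([-xs[1],xs[0],0])
    for z in (ys,-ys,xs,-xs):
        print(s,'pan',manip.solve_ik([525,-245,65],toolR(np.array([0,0,-1.]),z)))
    # view pose vertical
R=toolR(-n,yc)
E
```

```text
1 tab [548. 220.  85.] [ 0.42  0.81  1.51 -0.57  1.08  0.66]
1 tabopen [555. 142. 130.] [ 0.3   0.71  1.59 -0.6   1.05  0.56]
1 tabopenup [553. 161. 163.] [ 0.33  0.67  1.55 -0.57  1.13  0.54]
1 jar [617. 189.  60.] [ 0.34  0.88  1.39 -0.58  1.08  0.58]
1 jarup [612. 238. 145.] [ 0.41  0.79  1.31 -0.52  1.26  0.53]
1 pan [-6.29412125e-01  7.23499161e-01  1.67946309e+00 -4.44089210e-16
  7.38630401e-01 -2.60023634e+00]
1 pan [-6.29412125e-01  7.23499161e-01  1.67946309e+00 -4.44089210e-16
  7.38630401e-01  5.41356318e-01]
1 pan [-6.29412125e-01  7.23499161e-01  1.67946309e+00 -4.44089210e-16
  7.38630401e-01 -1.02944001e+00]
1 pan [-6.29412125e-01  7.23499161e-01  1.67946309e+00 -4.44089210e-16
  7.38630401e-01  2.11215264e+00]
-1 tab [548. 220.  85.] [ 0.42  0.81  1.51 -0.57  1.08 -2.48]
-1 tabopen [555. 142. 130.] [ 0.3   0.71  1.59 -0.6   1.05 -2.58]
-1 tabopenup [553. 161. 163.] [ 0.33  0.67  1.55 -0.57  1.13 -2.61]
-1 jar [617. 189.  60.] [ 0.34  0.88  1.39 -0.58  1.08 -2.56]
-1 jarup [612. 238. 145.] [ 0.41  0.79  1.31 -0.52  1.26 -2.61]
-1 pan [-6.29412125e-01  7.23499161e-01  1.67946309e+00 -4.44089210e-16
  7.38630401e-01 -2.60023634e+00]
-1 pan [-6.29412125e-01  7.23499161e-01  1.67946309e+00 -4.44089210e-16
  7.38630401e-01  5.41356318e-01]
-1 pan [-6.29412125e-01  7.23499161e-01  1.67946309e+00 -4.44089210e-16
  7.38630401e-01 -1.02944001e+00]
-1 pan [-6.29412125e-01  7.23499161e-01  1.67946309e+00 -4.44089210e-16
  7.38630401e-01  2.11215264e+00]
```

Run:
```python
from h import *
import pickle
xc,yc,u,n=caseframe(0.097)
R=toolR(np.array([0,0,-1.]),yc)
manip.move_to([560,70,290],R)
d=grab('wrist','w1');pickle.dump(d,open('w1.pkl','wb'))
print(d['fx'],manip.get_time_s())
```

```text
343.1154542102143 2.55
```

View pics/w1.png

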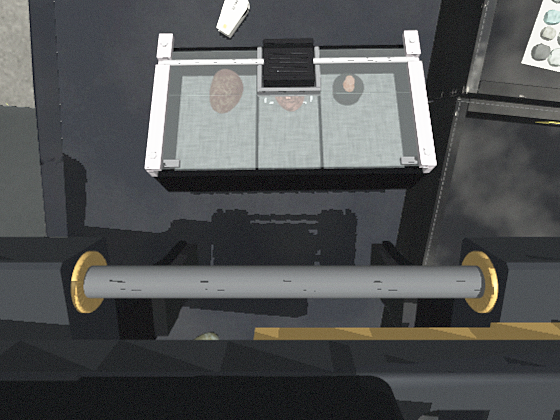

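Run:
```python
from h import *
import pickle
xc,yc,u,n=caseframe(0.097)
R=toolR(-n,yc)
ff=np.array([550.8,188.2,20])
manip.move_to(ff+130*u+220*n,R)
d=grab('wrist','w2');pickle.dump(d,open('w2.pkl','wb'))
print(manip.get_time_s(),manip.get_position(),manip.get_contact_force())
for k in '12':
    im=cv2.imread(f'pics/w{k}.png'); 
    if k=='1': cv2.imwrite('pics/w1z.png',cv2.resize(im[20:200,140:450],None,fx=2.5,fy=2.5,interpolation=cv2.INTER_CUBIC))
```

```text
3.2333 [550.94535429 185.90604099 275.5053279 ] [ 0.3726184  -0.59063015 -0.23558155]
```

View pics/w2.png

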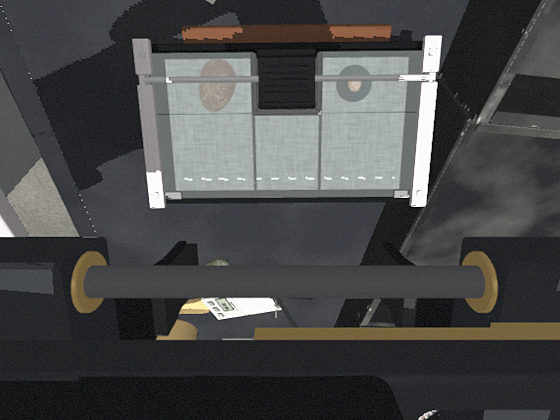

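View pics/w1z.png

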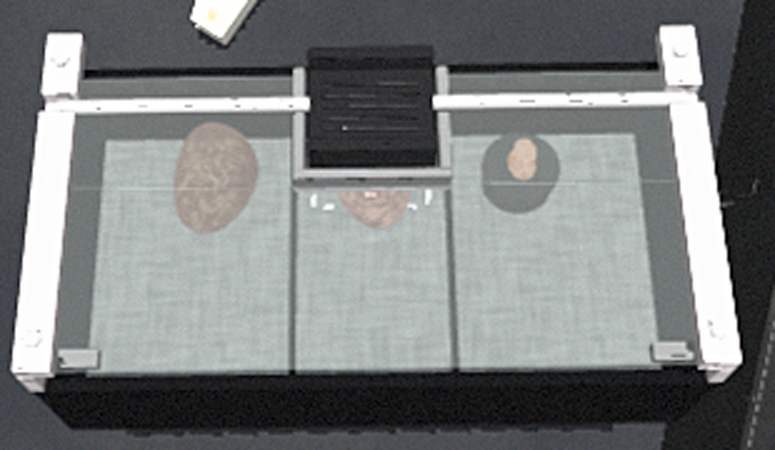

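Run:
```python
import cv2
im=cv2.imread('pics/w2.png'); cv2.imwrite('pics/w2z.png',cv2.resize(im[25:215,130:450],None,fx=2.5,fy=2.5,interpolation=cv2.INTER_CUBIC))
im=cv2.imread('pics/w1.png'); cv2.imwrite('pics/w1t.png',cv2.resize(im[25:125,245:375],None,fx=6,fy=6,interpolation=cv2.INTER_CUBIC))
im=cv2.imread('pics/w2.png'); cv2.imwrite('pics/w2t.png',cv2.resize(im[25:125,250:380],None,fx=6,fy=6,interpolation=cv2.INTER_CUBIC))
```

```text
(no output)
```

View pics/w2z.png

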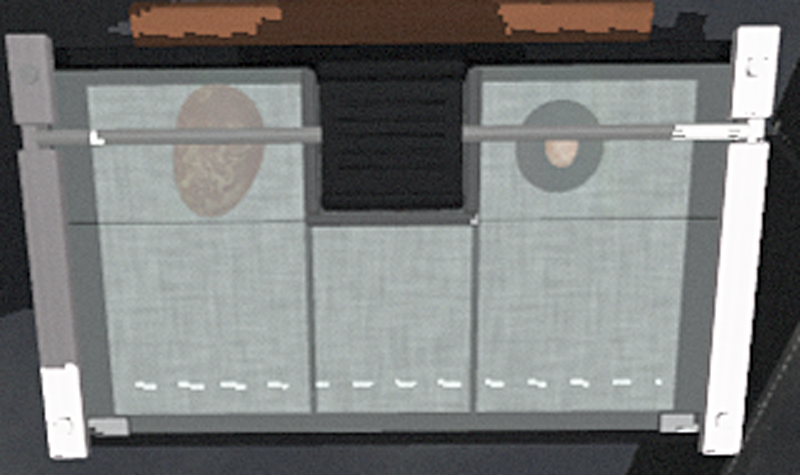

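View pics/w1t.png

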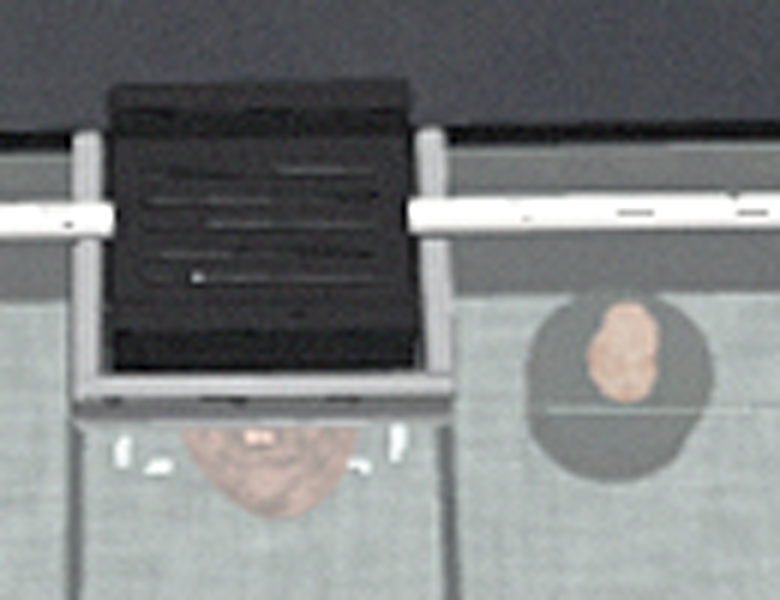

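View pics/w2t.png

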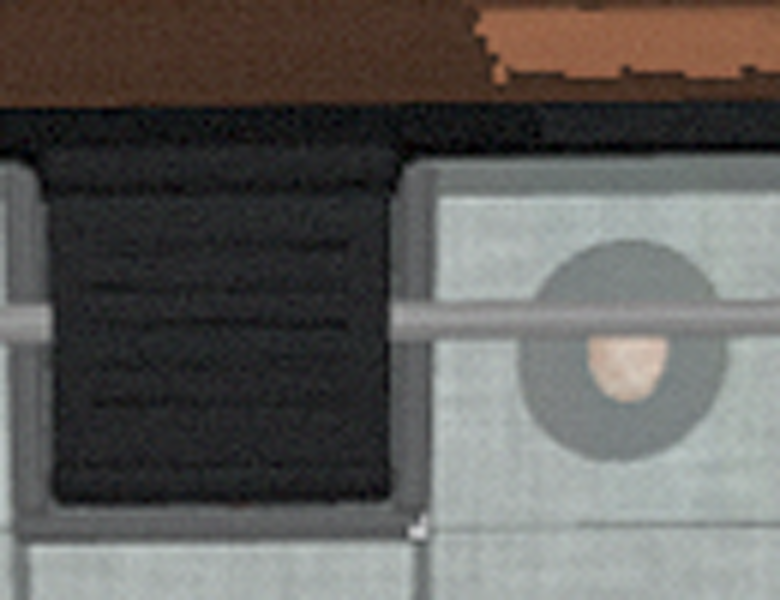

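Run:
```python
from h import *
import pickle
A=pickle.load(open('w1.pkl','rb'));B=pickle.load(open('w2.pkl','rb'))
f=lambda p,s,o:(np.array(p)+.5)/s+np.array(o)-.5
z1=lambda p:f(p,2.5,(140,20));z2=lambda p:f(p,2.5,(130,25));t1=lambda p:f(p,6,(245,25));t2=lambda p:f(p,6,(250,25))
S={}
for k,a,b in [('nl',z1((60,62)),z2((30,72))),('fl',z1((680,52)),z2((755,67))),('nh',z1((33,337)),z2((66,426))),('fh',z1((714,328)),z2((722,420))),
 ('nlA',z1((47,37)),z2((8,37))),('flB',z1((697,26)),z2((778,27))),
 ('ridgeLn',t1((108,81)),t2((40,150))),('ridgeLf',t1((408,79)),t2((400,148))),('ridgeUn',t1((110,330)),t2((52,500))),('ridgeUf',t1((418,328)),t2((391,500))),
 ('padLn',t1((108,131)),t2((47,192))),('padLf',t1((410,131)),t2((398,190))),('jarc',t1((620,388)),t2((624,350))),
 ('rodN',z1((100,105)),z2((90,135))),('rodF',z1((650,99)),z2((680,131))),
 ('frN',z1((90,372)),z2((115,412))),('frF',z1((657,370)),z2((674,411))),('flN',z1((105,139)),z2((87,87))),('flF',z1((636,133)),z2((696,81)))]:
    x,e=tri([ray(A,a),ray(B,b)]); S[k]=x; print(k,x.round(1),np.round(e,1)[0])
d=S['fl']-S['nl'];d2=S['fh']-S['nh'];print(d,np.linalg.norm(d),np.linalg.norm(d2),np.arctan2(d[1],d[0]),np.arctan2(d2[1],d2[0]))
for a,b in (('nl','nh'),('fl','fh')):
    v=S[b]-S[a];print(np.linalg.norm(v),np.rad2deg(np.arcsin(v[2]/np.linalg.norm(v))),np.arctan2(v[0],-v[1]))
ang=np.mean([np.arctan2(d[1],d[0]),np.arctan2(d2[1],d2[0])]);
pickle.dump(S,open('S.pkl','wb'))
xc,yc,u,n=caseframe(ang)
c=(S['nl']+S['fl']+S['nh']+S['fh'])/4
for k,x in S.items(): print(k,'u %.1f y %.1f n %.1f'%((x-c)@u,(x-c)@yc,(x-c)@n))
print(ang,c)
```

```text
nl [432.6 201.1  70.2] 0.4
fl [667.2 227.2  72.8] 0.2
nh [445.4 102.6 132.2] 0.2
fh [676.7 128.4 131.7] 0.2
nlA [426.3 210.2  66.7] 0.4
flB [673.1 238.1  67.1] 1.0
ridgeLn [526.3 215.1  74.6] 0.1
ridgeLf [573.6 220.1  74.5] 0.3
ridgeUn [531.1 176.   95.5] 0.2
ridgeUf [577.8 180.8  95.7] 0.0
padLn [527.1 208.6  71.3] 0.3
padLf [574.9 213.4  70.7] 0.1
jarc [618.9 181.8  39.4] 0.0
rodN [451.5 186.   79.4] 1.0
rodF [652.2 207.4  79.9] 4.6
frN [456.4  88.7 106.9] 0.8
frF [670.3 110.4 106.3] 1.5
flN [437.  179.9  24.6] 0.2
flF [669.1 205.3  24. ] 0.7
[234.59323742  26.11139629   2.61677283] 236.05643299390636 232.6709517775117 0.11084872465966461 0.11108239672329881
117.16126600697828 31.960146028882274 0.12916640166181786
115.48499382013654 30.65859908705221 0.09523704056173336
nl u -58.8 y -118.1 n -2.5
fl u -57.5 y 118.0 n -0.2
nh u 58.3 y -116.3 n 1.6
fh u 58.0 y 116.4 n 1.1
nlA u -69.0 y -123.4 n -0.7
flB u -69.2 y 125.0 n -0.1
ridgeLn u -59.7 y -23.4 n 3.1
ridgeLf u -59.5 y 24.1 n 2.8
ridgeUn u -15.1 y -23.0 n 1.5
ridgeUf u -14.7 y 23.9 n 1.5
padLn u -55.6 y -23.4 n -3.1
padLf u -55.5 y 24.7 n -3.8
jarc u -39.7 y 64.9 n -49.1
rodN u -39.3 y -101.0 n -3.1
rodF u -38.3 y 100.8 n -3.1
frN u 58.6 y -107.0 n -27.9
frF u 60.1 y 108.0 n -29.4
flN u -63.0 y -116.1 n -52.8
flF u -62.9 y 117.4 n -53.6
0.11096556069148171 [555.49332898 164.82666901 101.7642653 ]
```

```bash
cat >> h.py <<'E'
ANG=0.111
xc,yc,u,n=caseframe(ANG)
C=np.array([555.5,164.8,101.8])
RT=toolR(-n,yc)
def cp(uu,yy,nn): return C+uu*u+yy*yc+nn*n   # rail-top centred
def tipuyn(): 
    q=manip.get_position()-22*n-C; return np.array([q@u,q@yc,q@n])
def F():
    f=np.array(manip.get_contact_force()); return np.array([f@u,f@yc,f@n]).round(2)
E
python3 - <<'E'
from h import *
print(manip.tip_reach)
manip.gripper_to(0)
manip.move_to(cp(-34,0,50+22),RT)
manip.move_straight(cp(-34,0,12+22),vel=80)
manip.hold(.2); print('free',F(),tipuyn().round(2))
r=manip.move_straight(cp(-34,0,-12+22),vel=15,f_stop=2)
print(r,F(),tipuyn().round(2),manip.get_time_s(),manip.get_grip_width())
manip.hold(.2);print(F(),tipuyn())
grab('wrist','w3');grab('scene','s3')
E
```

```text
22.0
free [-0.28  0.37 -0.55] [-34.09   0.33  12.5 ]
True [0.98 0.28 3.08] [-3.397e+01 -2.000e-02 -4.600e+00] 7.2333 0.33581250383344363
[0.99 1.2  3.24] [-34.04361839  -0.07758955  -4.50536431]
```

View pics/w3.png

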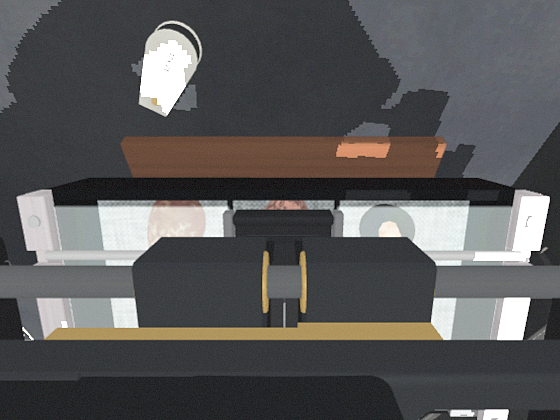

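Run:
```python
from h import *
for k in np.arange(-6,-12.5,-1):
    manip.move_straight(cp(-34,0,k+22),vel=30); manip.hold(.1); f=F(); print(k,tipuyn().round(2),f)
    if f[2]>7: break
```

```text
-6.0 [-34.    -0.04  -5.97] [1.41 0.56 2.72]
-7.0 [-3.40e+01 -3.00e-02 -6.96e+00] [1.36 0.87 3.77]
-8.0 [-3.398e+01 -1.000e-02 -7.970e+00] [1.28 0.05 4.11]
-9.0 [-33.97   0.    -8.97] [ 1.8  -0.36  4.5 ]
-10.0 [-3.401e+01 -1.000e-02 -9.940e+00] [ 2.2  -0.46  4.19]
-11.0 [-33.94   0.04 -10.04] [1.46 0.03 7.98]
```

Run:
```python
from h import *
manip.move_straight(cp(-34,0,-9.5+22),vel=30)
print(F())
for k in range(-24,70,10):
    r=manip.move_straight(cp(k,0,-9.5+22),vel=50,f_stop=25); print(k,r,tipuyn().round(2),F())
    if r: break
print(manip.get_time_s())
grab('top','t4')
```

```text
[ 1.25 -0.52  4.49]
-24 False [-2.417e+01 -1.000e-02 -9.530e+00] [-1.54  1.65  4.95]
-14 False [-13.77  -0.02  -9.54] [0.05 0.41 4.13]
-4 False [-3.68 -0.02 -9.54] [-0.55  0.31  4.19]
6 False [ 6.35 -0.01 -9.53] [0.29 0.48 4.52]
16 False [ 1.635e+01  1.000e-02 -9.510e+00] [ 0.03 -1.02  3.81]
26 False [ 2.635e+01 -2.000e-02 -9.510e+00] [-0.11 -0.06  5.23]
36 False [ 3.632e+01 -3.000e-02 -9.530e+00] [-1.05  0.92  3.94]
46 False [ 4.634e+01 -1.000e-02 -9.470e+00] [-0.47  0.66  4.53]
56 False [ 5.613e+01  3.000e-02 -9.490e+00] [-1.12  0.77  4.71]
66 False [59.19 -0.12 -9.55] [-18.67   1.34   3.71]
13.3833
```

Run:
```python
from h import *
import pickle
manip.move_straight(cp(56,0,-9.5+22),vel=60)
manip.move_straight(cp(56,0,40+22),vel=150)
manip.move_straight(cp(45,55,130),vel=250)
manip.gripper_to(60)
d=grab('wrist','w5');pickle.dump(d,open('w5.pkl','wb'));print(manip.get_time_s())
```

```text
15.9667
```

View pics/w5.png

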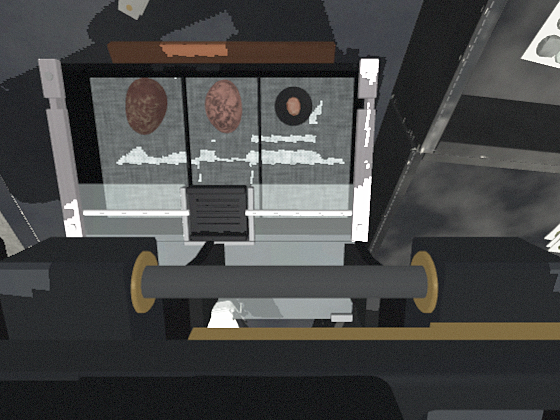

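Run:
```python
from h import *
import pickle
d=pickle.load(open('w5.pkl','rb'))
g=cv2.cvtColor(d['frame'],cv2.COLOR_RGB2GRAY)[82:132,268:345]
m=(g<60).astype(np.uint8)
nl,l,st,ce=cv2.connectedComponentsWithStats(m)
print(st,ce)
i=np.argmax([s[4] if s[0]>0 and s[1]>0 else 0 for s in st[1:]])+1
cs=cv2.findContours((l==i).astype(np.uint8),cv2.RETR_EXTERNAL,cv2.CHAIN_APPROX_NONE)[0][0]
e=cv2.fitEllipse(cs);print(e)
c0=np.array(e[0])+(268,82)
# ring black: body rim near top? intersect with planes n=-55+h
o,v=ray(d,c0)
for h in (0,11,22):
    t=((C+n*(-55+h)-o)@n)/(v@n); p=o+t*v-C; print(h,p@u,p@yc,'diam',e[1][1]/d['fx']*t*np.linalg.norm([1]))
cv2.imwrite('pics/w5z.png',cv2.resize(d['frame'][70:140,180:350,::-1],None,fx=4.5,fy=4.5,interpolation=cv2.INTER_CUBIC))
```

```text
[[   0    0   77   50 2926]
 [   7    5   37   39  924]] [[42.1189337  24.76076555]
 [24.95670996 23.67424242]]
((25.004642486572266, 23.701004028320312), (36.24312210083008, 38.09159851074219), 4.1944966316223145)
0 -39.75021705964142 63.85846635286313 diam 36.002151969307086
11 -39.157799954562776 63.590092562849264 diam 34.77883439212707
22 -38.56538284948411 63.321718772835496 diam 33.55551681494705
```

View pics/w5z.png

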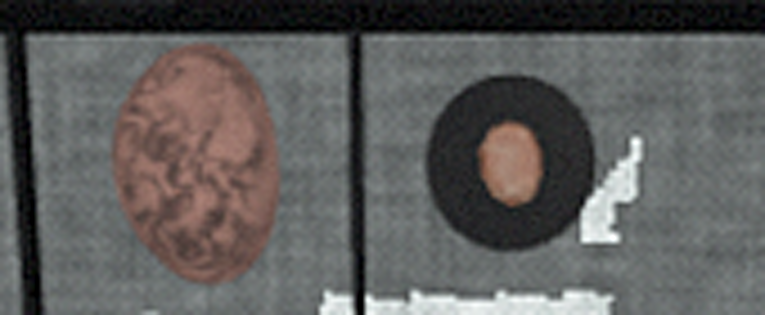

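Run:
```python
from h import *
manip.move_to(cp(-39,64,22+30),RT)
manip.gripper_to(44)
manip.hold(.1);print(F(),tipuyn().round(1))
r=manip.move_straight(cp(-39,64,22-45.5),vel=80,f_stop=5)
print(r,F(),tipuyn().round(2))
if not r:
    w=manip.gripper_to(0,grip_force=10); print(manip.get_grip_width(),F())
grab('scene','s6');grab('wrist','w6');print(manip.get_time_s())
```

```text
[0.09 0.69 0.65] [-39.  64.  30.]
True [ 0.32 -1.35  5.  ] [-38.93  63.07 -45.51]
18.2333
```

View pics/w6.png

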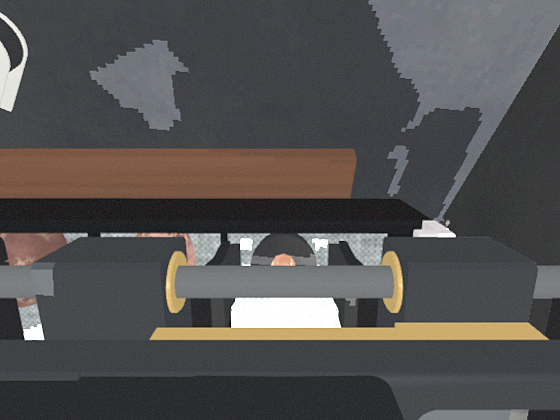

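Run:
```python
from h import *
manip.move_straight(cp(-39,64,22-44),vel=30);manip.hold(.1);print(F(),tipuyn().round(2))
manip.gripper_to(0,grip_force=10); print(manip.get_grip_width(),F(),tipuyn().round(2))
manip.move_straight(cp(-39,64,22-34),vel=40);print(manip.get_grip_width(),F())
manip.move_straight(cp(-39,64,22+45),vel=150);manip.hold(.2);print(manip.get_grip_width(),F())
grab('scene','s7');grab('top','t7');print(manip.get_time_s())
im=cv2.imread('pics/s7.png');cv2.imwrite('pics/s7z.png',cv2.resize(im[60:260,180:400],None,fx=3,fy=3))
```

```text
[-1.27 -0.23  0.16] [-39.09  63.79 -44.42]
31.322648332652964 [ 0.07  0.28 -0.63] [-39.05  63.94 -44.12]
31.707400425361854 [-0.66 -0.48 -0.14]
31.807614281603843 [-0.2  -0.51 -1.03]
20.3667
```

View pics/s7z.png

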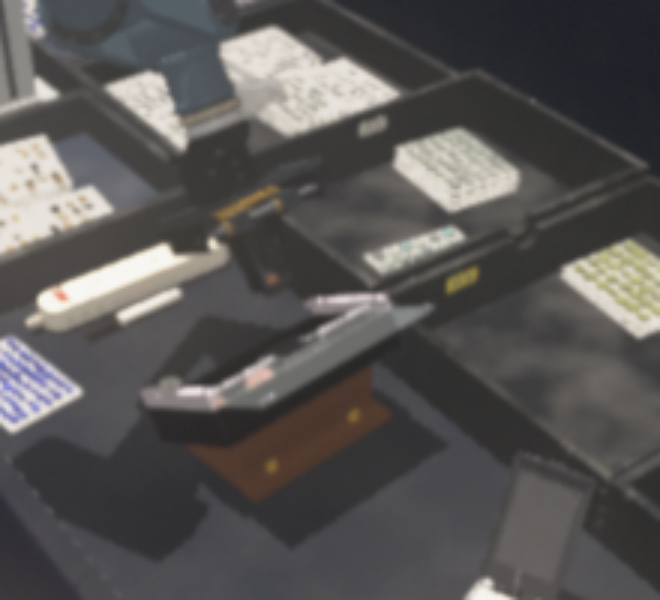

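```bash
cat >> h.py <<'E'
xs=np.array([.92,.389,0]);xs/=np.linalg.norm(xs);ys=np.array([-xs[1],xs[0],0])
DN=np.array([0,0,-1.])
E
python3 - <<'E'
from h import *
import pickle
p=manip.get_position();print(p)
manip.move_straight([p[0],p[1],270],vel=250)
Rv=toolR(DN,ys)
pc=np.array([520,-246,0])+xs*70
print(pc, manip.solve_ik([*pc[:2],280],Rv))
manip.move_to([*pc[:2],280],Rv)
d=grab('wrist','w8');pickle.dump(d,open('w8.pkl','wb'));print(manip.get_time_s(),manip.get_grip_width())
E
```

```text
[611.32545873 238.11302247 139.38793044]
[ 584.47350947 -218.73891828    0.        ] [-5.36930331e-01  4.90155361e-01  1.39464967e+00 -4.44089210e-16
  1.25678763e+00 -2.50775454e+00]
23.55 31.44535485097335
```

View pics/w8.png

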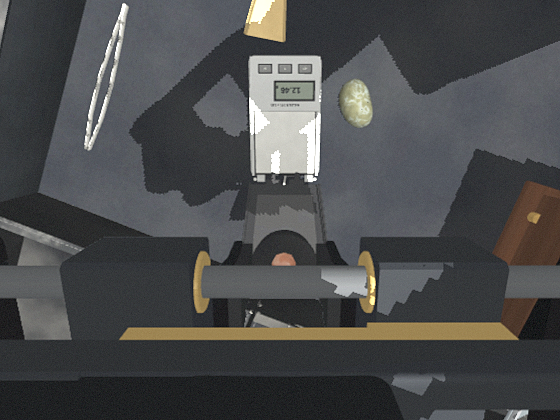

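Run:
```python
import cv2
im=cv2.imread('pics/w8.png'); cv2.imwrite('pics/w8z.png',cv2.resize(im[45:195,235:335],None,fx=4,fy=4,interpolation=cv2.INTER_CUBIC))
```

```text
(no output)
```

View pics/w8z.png

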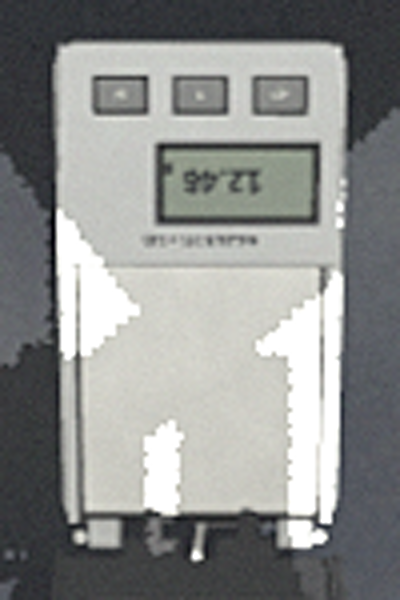

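Run:
```python
from h import *
import pickle
d=pickle.load(open('w8.pkl','rb'))
f=lambda p:(np.array(p)+.5)/4+np.array((235,45))-.5
P={k:onz(d,f(p),30) for k,p in dict(fr=(57,43),fl=(348,43),pfr=(77,266),pfl=(326,266),pbr=(77,515),pbl=(323,515),br=(63,525),bl=(340,525)).items()}
for k,v in P.items(): print(k,v.round(1))
print(np.linalg.norm(P['fl']-P['fr']),np.linalg.norm(P['pfl']-P['pfr']),np.linalg.norm(P['pbr']-P['pfr']),np.linalg.norm(P['br']-P['fr']))
c=(P['pfr']+P['pfl']+P['pbr']+P['pbl'])/4
a=(P['pbr']+P['pbl']-P['pfr']-P['pfl']);print(c,a/np.linalg.norm(a),xs)
fm=(P['fr']+P['fl'])/2; print('front->pan',np.linalg.norm(c-fm))
T=pickle.load(open('top0.pkl','rb'));print(proj(T,c))
```

```text
fr [ 472.9 -305.4   30. ]
fl [ 443.2 -235.2   30. ]
pfr [ 522.9 -279.8   30. ]
pfl [ 496.6 -217.5   30. ]
pbr [ 586.  -254.7   30. ]
pbl [ 558.8 -190.5   30. ]
br [ 590.2 -257.3   30. ]
bl [ 559.5 -184.8   30. ]
76.13585798812719 67.62941591097054 67.83358783424876 126.69649545863585
[ 541.06775913 -235.62873563   30.        ] [0.92311839 0.38451585 0.        ] [0.92105014 0.38944402 0.        ]
front->pan 89.93679955086128
[[339.66358698 206.4393689 ]]
```

Run:
```python
from h import *
Rv=toolR(DN,ys); c=np.array([541.1,-235.6])
manip.move_straight([*c,200],vel=250)
manip.move_straight([*c,74],vel=150); manip.hold(.15)
f0=manip.get_contact_force()
r=manip.move_straight([*c,55],vel=12,f_stop=2)
p=manip.get_position();print(f0,r,p,manip.get_contact_force())
grab('wrist','w9');print(manip.get_time_s(),manip.get_grip_width())
```

```text
[ 1.2287699  -0.21846425 -1.17886895] True [ 541.02638044 -235.52517473   60.91906904] [-0.14323691  0.46007554  3.40089857]
26.3 31.51135276792378
```

View pics/w9.png

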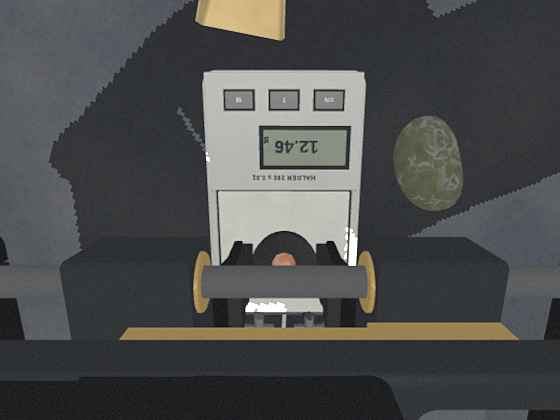

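Run:
```python
from h import *
import pickle
c=np.array([541.1,-235.6])
p=manip.get_position()
manip.gripper_to(48); manip.hold(.1)
manip.move_straight([*c,150],vel=120)
manip.move_straight([*(c+xs[:2]*50),240],vel=250)
d=grab('wrist','w10');pickle.dump(d,open('w10.pkl','wb'));print(manip.get_time_s())
S=grab('scene','s10');T=grab('top','t10')
im=cv2.imread('pics/s10.png');cv2.imwrite('pics/s10z.png',cv2.resize(im[200:310,290:400],None,fx=5,fy=5,interpolation=cv2.INTER_CUBIC))
print(proj(d,[541.1,-235.6,52]),proj(d,[541.1,-235.6,30]))
```

```text
28.5333
[[282.32233654 144.36999973]] [[282.3300947  143.25138897]]
```

View pics/w10.png

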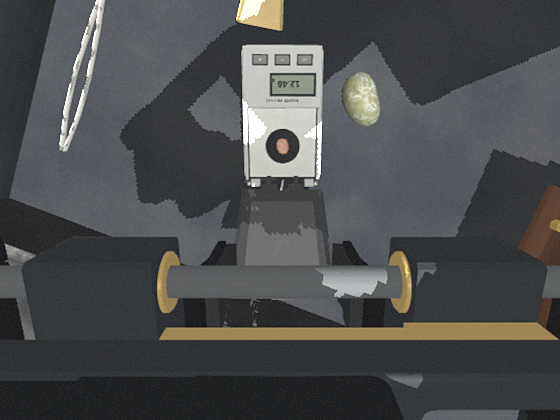

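View pics/s10z.png

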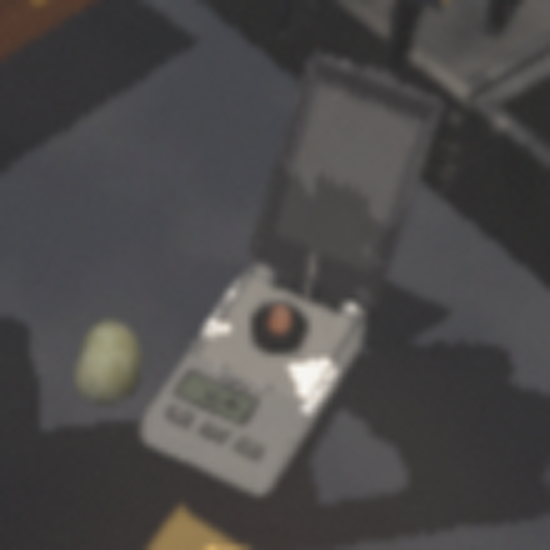

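Run:
```python
from h import *
p=manip.get_position()
manip.move_straight([p[0],p[1],290],vel=250)
manip.gripper_to(0)
manip.move_to(cp(51,0,130),RT)
manip.move_straight(cp(51,0,22+3),vel=150);manip.hold(.15);print(F(),tipuyn().round(1))
r=manip.move_straight(cp(51,0,22-12),vel=15,f_stop=3)
print(r,tipuyn().round(2),F())
grab('wrist','w11');print(manip.get_time_s())
```

```text
[0.57 0.22 0.35] [51.   0.7  4.2]
True [50.99 -0.08 -8.62] [0.38 0.   4.68]
34.3167
```

View pics/w11.png

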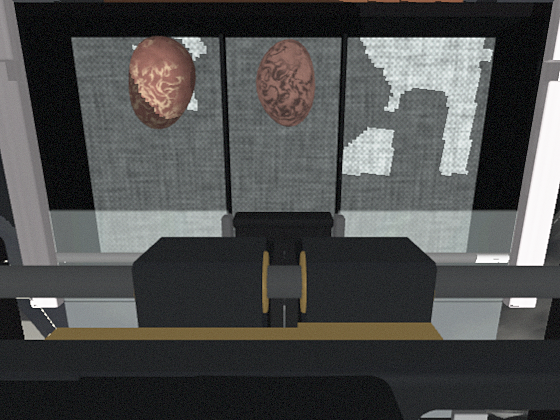

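Run:
```python
from h import *
manip.move_straight(cp(51,0,22-9.3),vel=20);print(F())
for k in (30,10,-10,-30,-40,-54):
    r=manip.move_straight(cp(k,0,22-9.3),vel=50 if k>-40 else 20,f_stop=20); print(k,r,tipuyn().round(2),F())
    if r: break
print(manip.get_time_s())
```

```text
[ 0.95 -0.27  3.81]
30 False [ 2.859e+01 -2.000e-02 -9.310e+00] [-1.86 -0.96  4.07]
10 False [ 8.97 -0.02 -9.3 ] [-2.55 -0.88  4.46]
-10 False [-11.11  -0.    -9.31] [-2.99  0.32  4.26]
-30 False [-3.11e+01 -1.00e-02 -9.29e+00] [-2.38 -0.65  4.06]
-40 False [-38.99   0.35  -9.25] [ 2.8  -0.34  4.56]
-54 True [-43.84   0.64  -9.23] [5.17 0.03 4.37]
38.0667
```

Run:
```python
from h import *
manip.hold(.2);print(F(),tipuyn().round(2))
r=manip.move_straight(cp(-56,0,22-9.3),vel=20,f_stop=25);print(r,F(),tipuyn().round(2))
manip.move_straight(cp(-44,0,22-9.3),vel=20);print(F())
for k in (-7,-5,-3,0,5): 
    manip.move_straight(cp(-42,0,22+k),vel=40);manip.hold(.1);print(k,F(),tipuyn().round(2))
manip.move_straight(cp(-42,0,22+50),vel=150)
manip.move_to(cp(66,0,165),RT)
grab('wrist','w12');print(manip.get_time_s())
im=cv2.imread('pics/w12.png');cv2.imwrite('pics/w12z.png',cv2.resize(im[25:215,130:450],None,fx=2.5,fy=2.5,interpolation=cv2.INTER_CUBIC))
```

```text
[ 3.77 -0.52  4.72] [-43.83   0.65  -9.08]
False [25.97  1.05  5.71] [-45.54   0.66  -9.37]
[3.25 0.79 4.96]
-7 [-2.49  0.53  4.3 ] [-42.74   0.37  -6.92]
-5 [-3.29  0.74  3.48] [-42.1   -0.14  -5.11]
-3 [-1.04  0.64  2.38] [-41.89  -0.37  -3.19]
0 [-0.35  0.2   0.1 ] [-41.68  -0.41  -0.33]
5 [-0.28  0.23  0.01] [-4.199e+01  2.000e-02  5.130e+00]
42.6
```

View pics/w12z.png

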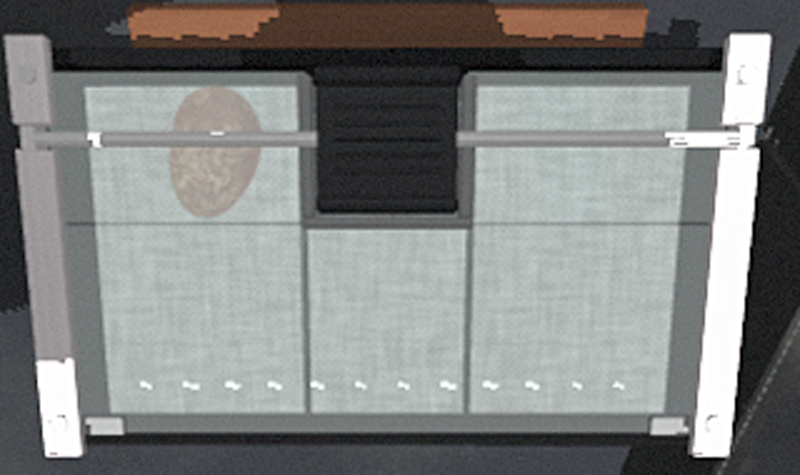

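Run:
```python
from h import *
p=manip.get_position()
manip.move_straight([p[0],p[1],300],vel=200)
manip.move_j([1.113, 0.527, 1.433, 0, 1.181, -0.178])
grab('top','t13');grab('scene','s13');print(manip.get_time_s())
a=cv2.imread('pics/top0.png')[140:300,95:440];b=cv2.imread('pics/t13.png')[140:300,95:440]
cv2.imwrite('pics/cmp.png',cv2.resize(np.vstack([b,cv2.absdiff(a,b)*2]),None,fx=1.8,fy=1.8))
s=cv2.imread('pics/s13.png');cv2.imwrite('pics/s13z.png',cv2.resize(s[140:350,160:400],None,fx=2.8,fy=2.8,interpolation=cv2.INTER_CUBIC))
```

```text
44.9833
```

View pics/cmp.png

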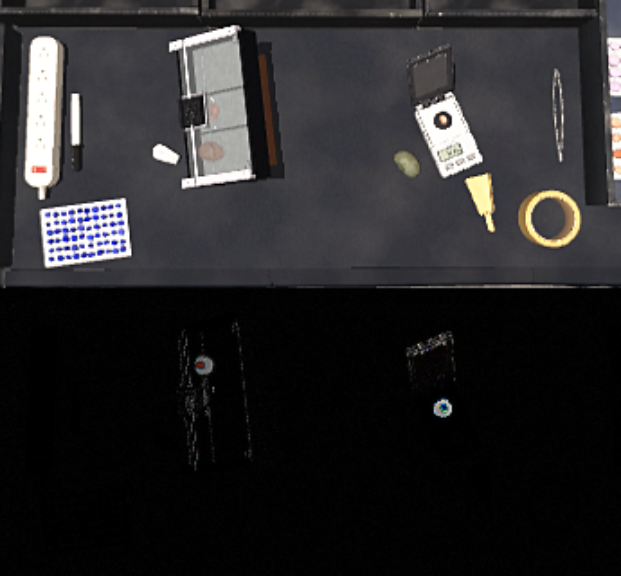

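View pics/s13z.png

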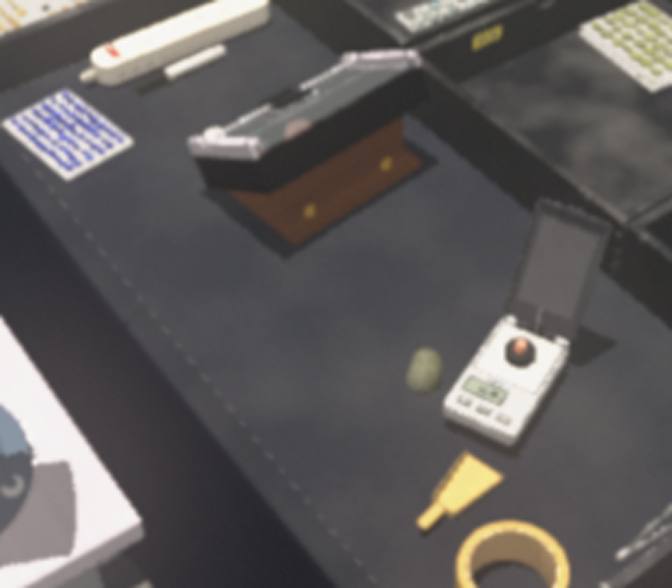

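```bash
python3 -c "
from h import *
manip.finish_job();print(manip.get_time_s())"
```

```text
the job is handed in; nothing more can be done
the job is handed in; nothing more can be done
```

The jar is standing upright in the middle of the scale's weighing platform, the cover is closed and latched again, and I handed the job in at about 45 s.

**What I did:** I pressed the tab to its stop (7 mm). I then eased it to about 6.5 mm and pushed the cover up the rails until it hit its end stop. I lifted the jar out with a 10 N grip and set it down on the platform at 2 N of contact. Then I pushed the cover home with the tab held down and let the tab go.

**Last checks:**
- **Jar:** in the wrist picture taken after release it was about 2 pixels from the platform's middle. The final pictures show it still upright there.
- **Cover and tab:** the cover stopped at about 26 N, about where I expected home. The tab pushed back on the finger all the way up, and the latch rod is in both notches, as at the start.
- **Everything else:** comparing the top pictures from before and after, only the jar moved. Faint edge differences also show along the case and on the scale's lid. I took these as picture noise, because the robot never touched the lid, but I did not check further.

**Disagreements along the way:**
- My first lowering onto the jar stopped at 5 N, probably because a fingertip touched the divider. I backed off 1.5 mm before gripping.
- The jar met the platform about 2 mm lower than I had calculated.
- The first closing push stopped about 1.7 mm short, so I pushed a second time to the stop.

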